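# Raise the hearth barrier and push the charcoal pot through

## Task

Push the red-and-white barrier arm up past its balance point, so that its counterweight keeps it standing upright by itself. Then push the lidded clay pot along the bench, through the opened gate, until it stands upright and wholly on the round slate mat. Grasp and lift nothing, and leave the other things on the bench where they are.

Things in the scene. Friction and masses are not known exactly. Their poses are not given: they have to be found in the camera images.
- guard_arm (a joint): angle of the red-and-white barrier arm: 0 = down, level, its free end resting in a cradle; 1.55 = against its upper stop, upright. It turns with little friction. Below about 0.96 rad it falls back down (about 2 N at 170 mm from the hinge lifts it); above that the counterweight swings it on to 1.55 at a moderate speed and keeps it there.
- guard_hinge (a point): hinge centre of the barrier, fixed, 100 mm above the bench. Axes: z up; -x points along the lowered arm from hinge to free end; y is the hinge axis: +y is the slate mat's side, -y the side where the pot starts. The steel post round it is 40 mm (x) by 58 mm (y), 116 mm high, on a 100 x 120 x 8 mm foot.
- guard_mid (a point): point on the arm's centre line 170 mm out from the hinge, moving with the arm; a good place to push up from below. The arm is a straight bar 28 mm wide (along y) and 20 mm thick, its centre line through the hinge, reaching 310 mm out from it: its underside is 90 mm above the bench when down. Axes as the hinge's when the arm is down.
- cradle_top (a point): top of the thin fixed cradle post (24 x 36 mm, 89 mm high, foot 56 mm across) under the lowered arm, 285 mm out from the hinge. Between it and the hinge post the space below the arm is free: the pot goes through there.
- weight (a point): centre of the dark steel counterweight (diameter 52 mm, 26 mm wide) on a short rod on the arm; arm down: 55 mm beyond the hinge (+x) and 45 mm above it. It swings down beyond the post as the arm rises.
- pot: round lidded clay pot, loose, 110 mm in diameter, straight sides, 112 mm high with a slightly domed lid fixed to it, about 0.5 to 0.9 kg; too wide to be gripped. Origin at the centre of its underside, z up.
- mat: round dark slate mat, 180 mm in diameter, flush with the bench top (no step). Origin at its centre. The pot must stand wholly on it.
- cork_block: cork sanding block 50 x 90 x 30 mm; loose bystander, to be left where it is. Origin at its underside.
- iron: marking iron lying down, 215 mm long, wooden handle and dark steel head; loose bystander, to be left where it is. Origin at its underside.
- varnish_jar: amber glass jar with black lid, diameter 60, height 85 mm; loose bystander, to be left where it is. Origin at its underside.
- mallet: wooden mallet lying down; loose bystander, to be left where it is. Origin at its underside.
- cup: blue ceramic cup, diameter 76, height 75 mm; loose bystander, to be left where it is. Origin at its underside.
- tile: plywood sample tile 120 x 90 x 14 mm; loose bystander, to be left where it is. Origin at its underside.
- brush: flat brush lying down; loose bystander, to be left where it is. Origin at its underside.
Things that resemble listed ones, but are neither listed nor needed, are in the scene too. What is shaped like the pot but pink or yellow is not meant.

How it is judged:
By the outcome, as a careful person would: the job done as asked, in the order asked, and still so for the second after the job is handed in, with the robot touching nothing.
It also fails if it takes over 66 s, if anything falls off the work surface, if the arm or the gripper's body presses on something with over 40 N, if the wrist force passes 120 N, or if a joint passes its speed limit or range.

## Robot

A 7-joint arm with a two-finger parallel gripper is mounted at the origin on the work surface. World frame = base frame: x ahead of the robot, y to its left, z up, the work surface at z = 0. Lengths are in m, angles in rad, forces in N, time in s.
With the tool pointing down it reaches from about 0.425 to 0.925 m from the base axis. Payload 6.8 kg.
Tool frame: the origin (TCP) lies at the very end of the fingers, on their centre line; the grasp point (between the pads) lies 19 mm behind it (r.grip_depth is the distance from the TCP to the grasp point, in m); z points along the fingers, y is the direction in which the jaws open and shut (so a half turn about z gives the same grasp; the last joint's range is limited). The gripper opens to 85 mm and grips with 20 to 120 N. Pads are 22 mm wide; open, the fingers measure 114 mm over their backs; the gripper's body (76 mm by 85 mm) begins 54 mm behind the grasp point. The pads swing forward as they close: fully open they stand 13 mm farther back than shut.
Start: joints at [1.023, 0.477, 0.022, 1.555, -0.011, 1.109, -0.083], TCP at [0.287, -0.611, 0.231] pointing down, gripper open.
Joint ranges: [-2.96, 2.96], [-0.34, 2.1], [-1.41, 1.46], [0.24, 2.44], [-1.37, 4.51], [0.17, 1.92], [-2.96, 2.96]. Speed limits (rad/s): [2.39, 2.39, 3.14, 3.14, 3.14, 3.14, 3.14].

## Interface

Orientations are given as a rotation vector (axis times angle).
In Python, from bench import r, grab_frame gives the robot as it stands. The module is installed in compiled form; this text tells all that it offers.
- The arm moves only by the tool play_rows, never from a script. Its argument "increments" is a list of rows, each a list of 7 numbers: the shift along the tool's x, y, z in mm, then the turn, a rotation vector about the tool's x, y, z in rad, then the closure in counts, from 0 (fully open) to 255 (shut). In form: [[tx, ty, tz, rx, ry, rz, claw], ...]. A call has 1 to 5 rows; each row shifts and turns the pose as measured when the row begins, along the tool's axes as they then stand; what a row does not reach is not made up. A row lasts 1/10 s, in which the tool goes at most 50 mm and 8.59 degrees, less where a joint would pass 70% of its speed; a pose out of reach is approached as far as the arm can. A call is refused whole if a number of a shift passes 50 or a number of a turn 0.15, either way. A call with a gripper value outside its range is refused whole. The fingers move at their own pace and stop on an object; "force" is the grip in N (left out, the last holds). Time passes only in rows, so rows that do not move let the fingers close. It gives the time, the measured TCP pose, the force and the opening at its end, in the units of the state.
- r.get_obs(): the state, without advancing time (a new reading comes with each control period).
- grab_frame(name): name is "scene" or "side" or "wrist"; returns a dict with "color" (480x640x3 uint8, blue, green, red), "depth" (480x640 float32, m along the optical axis (not along the pixel's ray), 0 where there is no reading), "K" (3x3 intrinsics, pixels), "T" (4x4, takes a point from camera to world coordinates). Camera axes: x right, y up, looking along -z (the intrinsics and any distortion apply to the point x, -y, -z); pixel columns grow to the right and rows downward; lengths in m; the calibration is good to about 2 mm. A picture is of the moment at which its call begins.
- r.hand_in(): hands the job in, once; it reports no verdict.
The state is a dict: "clock": time; "joints": joint angles; "qvel": joint speeds; "tau": joint torques, N m; "tcp_pos": TCP position; "orientation": TCP orientation; "contact_force": force on the tool from outside, world axes, zero at the start; "moment": the same for the moment, N m; "grip_width": finger opening in m.
Only numpy, scipy, OpenCV 4.12 (cv2) and the standard library are available. Lean on these libraries where they do the work, as an engineer would, in place of code of your own. Each camera call takes 0.05 s, during which the arm holds its last target.

## Working session

There is one attempt and no reset: what is moved stays moved. The work goes in short steps, Python scripts to look and compute and a tool call to move; the robot and the scene stay as the last step left them, time stands still between calls to the robot, and variables do not carry over. Pictures are saved under pics/ and viewed, and the job is handed in when it is done.

Besides the shell and the picture viewer there is one more tool, called after ">>>" as name(argument=value, ...) on one line, values as JSON. play_rows: Moves the arm, as the interface text tells. Its arguments: {"type":"object","properties":{"increments":{"type":"array","items":{"type":"array","items":{"type":"number"}}},"force":{"type":"number"}},"required":["increments"]}

```bash
mkdir -p pics; cat > h.py <<'E'
from bench import r, grab_frame
import numpy as np, cv2
def snap(n,f=None):
    g=grab_frame(n); 
    if f: cv2.imwrite('pics/'+f,g['color']); np.savez('pics/'+f+'.npz',**g)
    return g
def world(g,u,v,z=None):
    K=g['K'];T=g['T']
    d=np.array([(u-K[0,2])/K[0,0],-(v-K[1,2])/K[1,1],-1.0])
    if z is None:
        dep=g['depth'][int(v),int(u)]; return T[:3,:3]@(d*dep)+T[:3,3]
    w=T[:3,:3]@d; s=(z-T[2,3])/w[2]; return T[:3,3]+s*w
def ld(f): return dict(np.load('pics/'+f+'.npz'))
E
python3 - <<'E'
from h import *
for n in ['scene','side','wrist']: snap(n,n+'0.png')
o=r.get_obs();print(o['clock'],o['tcp_pos'],o['orientation'],o['grip_width'])
E
```

```text
0.15 [ 0.2871768  -0.61036296  0.23055203] [-3.06461913e+00 -6.85023073e-01  6.61098651e-04] 0.08524457481942889
```

View pics/scene0.png

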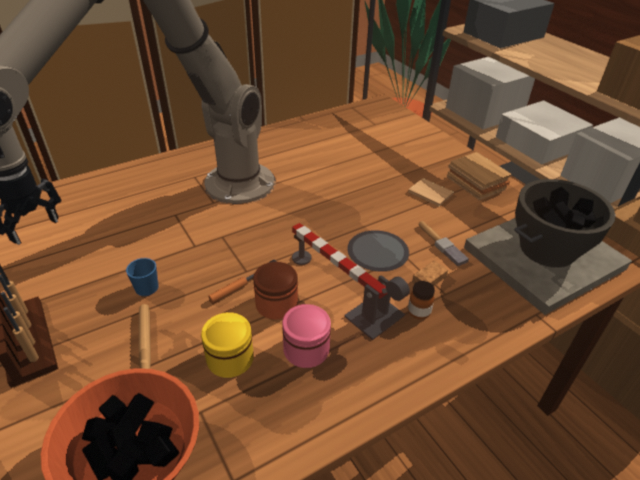

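View pics/side0.png

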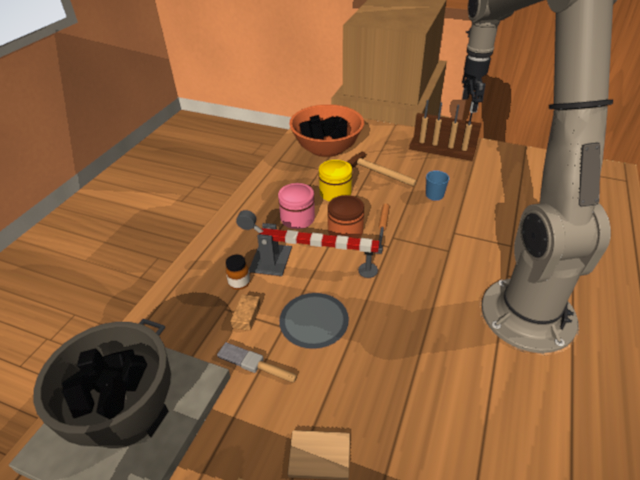

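View pics/wrist0.png

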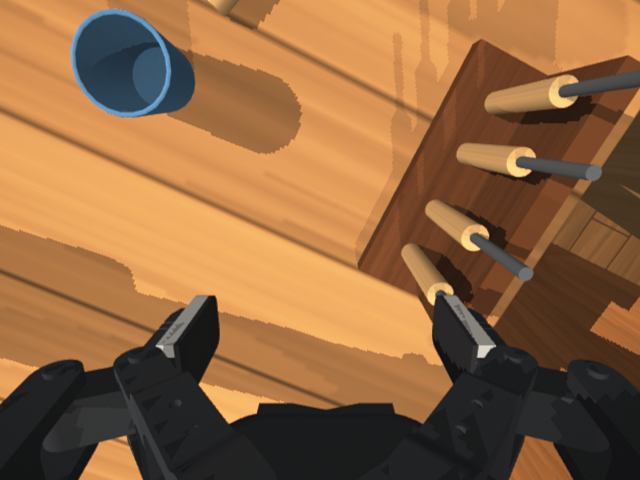

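The scene shows the clay pot at about (276,290) and the gate's free end at (298,232). The post is at (375,300) and the mat at (378,250). The pink and yellow pots are decoys. I'll enlarge the crops and measure.

```bash
python3 - <<'E'
from h import *
g=ld('scene0.png'); c=g['color'][200:370,190:480]; cv2.imwrite('pics/sc.png',cv2.resize(c,(798,468),interpolation=cv2.INTER_CUBIC))
g=ld('side0.png'); c=g['color'][140:380,200:460]; cv2.imwrite('pics/si.png',cv2.resize(c,(650,600),interpolation=cv2.INTER_CUBIC))
for n in ['scene0.png','side0.png']:
    g=ld(n);print(g['T'].round(3).tolist(),g['K'][0,0],(g['depth']>0).mean())
E
```

```text
[[0.511, -0.57, 0.643, 1.372], [0.859, 0.326, -0.394, -0.533], [0.015, 0.754, 0.657, 1.0], [0.0, 0.0, 0.0, 1.0]] 514.4500943747321 0.984951171875
[[-0.934, 0.229, -0.275, 0.189], [-0.358, -0.629, 0.69, 0.912], [-0.015, 0.743, 0.669, 0.992], [0.0, 0.0, 0.0, 1.0]] 480.0294382471896 0.995947265625
```

View pics/sc.png

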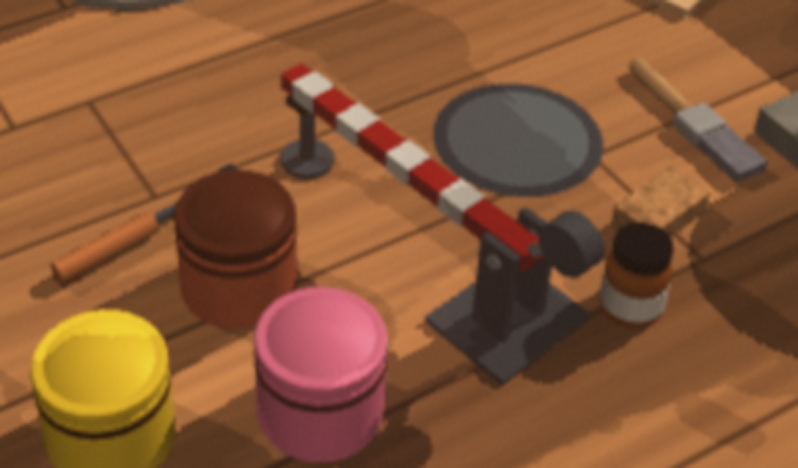

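View pics/si.png

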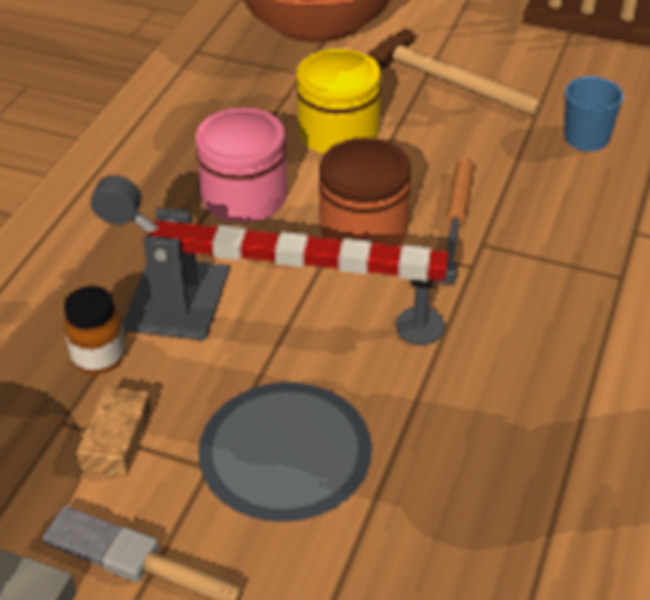

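The crops show that the iron lies between the pot and the robot, and the pink pot is beside the clay pot. I'll measure using the depth clouds.

```bash
cat >> h.py <<'E'
def cloud(g):
    K=g['K'];T=g['T'];d=g['depth'];v,u=np.mgrid[0:480,0:640]
    P=np.stack([(u-K[0,2])/K[0,0]*d,-(v-K[1,2])/K[1,1]*d,-d],-1)
    W=P@T[:3,:3].T+T[:3,3]; W[d<=0]=np.nan
    return W
def topdown(gs,x0,x1,y0,y1,s,f):
    # 1px = s m; row: x decreasing downwards?, image right = -y, up = +x
    H=int((x1-x0)/s);Wd=int((y1-y0)/s);im=np.zeros((H,Wd,3),np.uint8);zb=np.full((H,Wd),-9.)
    for g in gs:
        W=cloud(g).reshape(-1,3);c=g['color'].reshape(-1,3)
        ok=(W[:,2]>-.02)&(W[:,2]<.35)&(W[:,0]>x0)&(W[:,0]<x1)&(W[:,1]>y0)&(W[:,1]<y1)
        W=W[ok];c=c[ok];o=np.argsort(W[:,2]);W=W[o];c=c[o]
        i=((x1-W[:,0])/s).astype(int).clip(0,H-1);j=((y1-W[:,1])/s).astype(int).clip(0,Wd-1)
        for di in (0,1):
            for dj in (0,1):
                a=(i+di).clip(0,H-1);b=(j+dj).clip(0,Wd-1)
                m=W[:,2]>=zb[a,b]-.005
                im[a[m],b[m]]=c[m];zb[a[m],b[m]]=W[m,2]
    for k in np.arange(np.ceil(x0*10)/10,x1,.1):
        y=int((x1-k)/s);cv2.line(im,(0,y),(Wd,y),(0,255,0),1);cv2.putText(im,'x%.1f'%k,(2,y-2),0,.4,(255,255,255),1)
    for k in np.arange(np.ceil(y0*10)/10,y1,.1):
        x=int((y1-k)/s);cv2.line(im,(x,0),(x,H),(0,255,0),1);cv2.putText(im,'y%.1f'%k,(x+2,10),0,.4,(255,255,255),1)
    cv2.imwrite('pics/'+f,im)
E
python3 - <<'E'
from h import *
gs=[ld('scene0.png'),ld('side0.png')]
topdown(gs,.25,1.0,-.75,.25,.00128,'td0.png')
W=np.concatenate([cloud(g).reshape(-1,3) for g in gs]);C=np.concatenate([g['color'].reshape(-1,3) for g in gs])
hsv=cv2.cvtColor(C[None],cv2.COLOR_BGR2HSV)[0]
# white/red arm
ok=(W[:,2]>.07)&(W[:,2]<.18)&(W[:,0]>.3)&(W[:,0]<1)&(W[:,1]>-.6)&(W[:,1]<.2)
white=ok&(hsv[:,1]<60)&(hsv[:,2]>120)
p=W[white];print('white n',len(p),p.mean(0),p.min(0),p.max(0))
q=p[:,:2]-p[:,:2].mean(0);u,s,vt=np.linalg.svd(q,full_matrices=False);print('dir',vt[0],s)
W0=cloud(gs[0]);
for n,(u,v) in dict(freeend=(298,229),armhinge=(382,290),potlid=(276,272),weight=(398,288),pink=(306,318)).items(): print(n,world(gs[0],u,v))
E
```

```text
white n 797 [0.55270696 0.02514129 0.10742713] [ 0.42946307 -0.01565833  0.08748536] [0.7468098  0.08808116 0.12500655]
dir [0.98018945 0.19806221] [2.40446735 0.29842895]
freeend [ 0.43222243 -0.00990027  0.11034936]
armhinge [0.73276395 0.04979946 0.11374482]
potlid [ 0.54906273 -0.13800045  0.10915268]
weight [0.78274101 0.05103092 0.1650314 ]
pink [ 0.715584   -0.14886522  0.11128111]
```

View pics/td0.png

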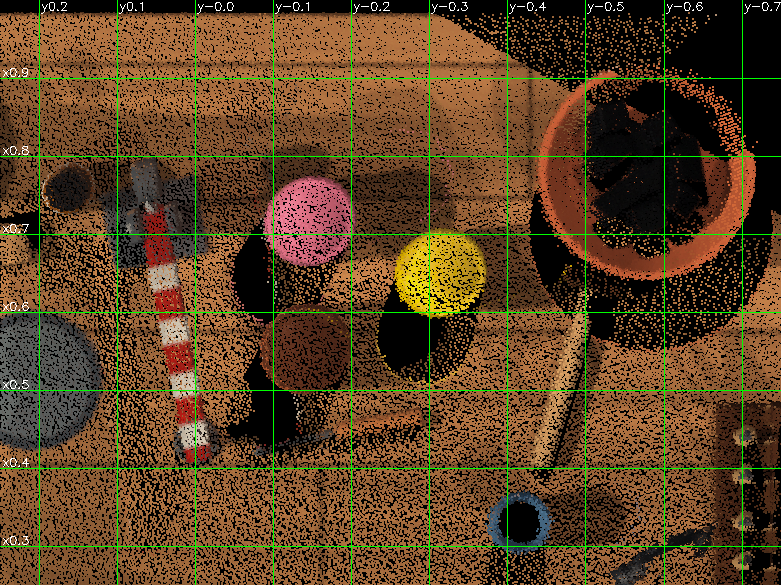

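```bash
python3 - <<'E'
from h import *
from scipy.optimize import least_squares
gs=[ld('scene0.png'),ld('side0.png')]
W=np.concatenate([cloud(g).reshape(-1,3) for g in gs]);C=np.concatenate([g['color'].reshape(-1,3) for g in gs])
hsv=cv2.cvtColor(C[None],cv2.COLOR_BGR2HSV)[0].astype(int)
def box(x0,x1,y0,y1,z0,z1): return (W[:,0]>x0)&(W[:,0]<x1)&(W[:,1]>y0)&(W[:,1]<y1)&(W[:,2]>z0)&(W[:,2]<z1)
def circ(n,m):
    p=W[m][:,:2].astype(np.float32);(c,rad)=cv2.minEnclosingCircle(p);print(n,len(p),c,rad,'mean',p.mean(0),'q',np.percentile(p,[1,99],axis=0).tolist(),'z',W[m][:,2].min(),W[m][:,2].max())
def fit(n,m):
    p=W[m][:,:2]
    f=lambda a:np.hypot(p[:,0]-a[0],p[:,1]-a[1])-a[2]
    s=least_squares(f,[*p.mean(0),.05],loss='soft_l1',f_scale=.002);print(n,len(p),s.x,np.abs(f(s.x)).mean())
circ('mat',box(.4,.65,.1,.35,-.01,.008)&(hsv[:,1]<90))
fit('potside',box(.46,.65,-.23,-.06,.02,.08)&(hsv[:,1]>60))
fit('pink',box(.64,.8,-.23,-.07,.02,.08)&(hsv[:,0]>150))
fit('yellow',box(.58,.75,-.4,-.24,.02,.08)&(hsv[:,0]>20)&(hsv[:,0]<35))
circ('potlid',box(.46,.65,-.23,-.06,.095,.13))
circ('pinklid',box(.65,.8,-.23,-.06,.095,.13))
# arm: top face
m=box(.38,.7,-.06,.1,.106,.116);p=W[m]
q=p[:,:2]-p[:,:2].mean(0);_,s,vt=np.linalg.svd(q,full_matrices=False);d=vt[0]*np.sign(vt[0][0]);c=p[:,:2].mean(0);t=q@d;n=q@[-d[1],d[0]]
print('arm',c,d,np.degrees(np.arctan2(d[1],d[0])),'t',np.percentile(t,[0,.5,99.5,100]),'n',np.percentile(n,[1,99]),'end',c+d*t.min(),'z',p[:,2].mean())
e=c+d*t.min();print('hinge',e+d*.31,'mid',e+d*.14,'cradle',e+d*.025)
circ('cradlefoot',box(.38,.48,-.05,.05,.003,.03)&(hsv[:,1]<100))
m=box(.62,.82,-.05,.12,.005,.014)&(hsv[:,1]<100);circ('hingefoot',m);print(W[m].mean(0))
circ('iron',box(.38,.48,-.33,-.0601,.008,.06))
circ('cradlepost',box(.38,.48,-.05,.05,.03,.08)&(hsv[:,1]<100))
circ('weight',box(.7,.85,0,.12,.13,.2))
circ('cork',box(.6,.8,.2,.33,.012,.06));circ('jar',box(.7,.85,.12,.2,.02,.1))
E
```

```text
mat 4893 (0.5098835229873657, 0.20276150107383728) 0.09656120836734772 mean [0.5141159  0.21083349] q [[0.43112596273422243, 0.12656879425048828], [0.5968740701675415, 0.29261590957641603]] z -0.007512555970655699 0.007794193739198763
potside 1231 [ 0.55268334 -0.14224937  0.05536931] 0.001816554452642447
pink 1090 [ 0.7171178  -0.14826736  0.05527117] 0.0011592954634411035
yellow 1039 [ 0.65019705 -0.3155802   0.05523632] 0.0012581255654643033
potlid 1776 (0.5559683442115784, -0.13990551233291626) 0.05878102034330368 mean [ 0.5570012  -0.14111722] q [[0.5021100789308548, -0.19410575926303864], [0.6061599850654602, -0.08943873830139637]] z 0.09501957732799471 0.1161688988418359
pinklid 2033 (0.7178027629852295, -0.14621689915657043) 0.058550797402858734 mean [ 0.7210504  -0.14893536] q [[0.666754596233368, -0.20052603900432586], [0.7702868461608887, -0.0968439871072769]] z 0.09500911314308291 0.11493583444882582
arm [0.56231562 0.0234586 ] [0.98117914 0.19309972] 11.133735581102586 t [-0.15453342 -0.15141916  0.14098642  0.14386517] n [-0.01681188  0.02043487] end [ 0.41069066 -0.006
[... 1110 characters left out ...]
9699711659076
weight 679 (0.7695107460021973, 0.06314528733491898) 0.03031136654317379 mean [0.7713248 0.0623448] q [[0.7439752781391143, 0.04529954887926579], [0.79695476770401, 0.08137694865465164]] z 0.1301268766975936 0.17412553738176584
cork 1127 (0.6814501881599426, 0.26003700494766235) 0.052770934998989105 mean [0.6829976 0.2630584] q [[0.6533588778972625, 0.21198377817869185], [0.712654550075531, 0.30785576403141024]] z 0.01207404773469345 0.036456294544112144
jar 1311 (0.7603225708007812, 0.16489265859127045) 0.03528881445527077 mean [0.7599543 0.1621754] q [[0.7279056012630463, 0.13145507425069808], [0.7894406497478486, 0.1945510596036911]] z 0.02004960064096173 0.09077149916450489
```

```bash
cat >> h.py <<'E'
from scipy.spatial.transform import Rotation as Ro
def need(pos=None,z=None,x=None):
    """print tool-axis shift (mm) and turn (rad) from current pose to target"""
    o=r.get_obs();R=Ro.from_rotvec(o['orientation']).as_matrix();p=o['tcp_pos']
    print('t',round(o['clock'],2),'p',np.round(p,4),'F',np.round(o['contact_force'],1),'w',round(o['grip_width'],3))
    print('axes x',R[:,0].round(3),'y',R[:,1].round(3),'z',R[:,2].round(3),'q',np.round(o['joints'],2))
    if pos is not None: print('shift',(R.T@(np.array(pos)-p)*1000).round(1))
    if z is not None:
        z=np.array(z,float);z/=np.linalg.norm(z);x=np.array(x,float);x-=z*(x@z);x/=np.linalg.norm(x)
        D=np.stack([x,np.cross(z,x),z],1);rv=Ro.from_matrix(R.T@D).as_rotvec();print('turn',rv.round(3))
        print('shift after turn',(D.T@(np.array(pos)-p)*1000).round(1)) if pos is not None else 0
GX=np.array([.981,.193,0]);GY=np.array([-.193,.981,0]);H=np.array([.715,.053,.1])
E
python3 - <<'E'
from h import *
need([.42,.2,.32])
for n in ['scene0.png','side0.png']:
    g=ld(n);hsv=cv2.cvtColor(g['color'],cv2.COLOR_BGR2HSV);W=cloud(g)
    m=((hsv[...,1]<90)&(W[...,0]>.39)&(W[...,0]<.62)&(W[...,1]>.09)&(W[...,1]<.32)&(np.abs(W[...,2])<.012)).astype(np.uint8)
    nl,lab,st,ce=cv2.connectedComponentsWithStats(m);k=1+st[1:,4].argmax()
    c,_=cv2.findContours((lab==k).astype(np.uint8),0,1);c=max(c,key=len)
    pts=np.array([world(g,u,v,0)[:2] for u,v in c[:,0].astype(float)],np.float32)
    print(n,cv2.fitEllipse(pts))
E
```

```text
t 0.15 p [ 0.2872 -0.6104  0.2306] F [ 0.2 -1.  -0.2] w 0.085
axes x [ 0.905  0.426 -0.   ] y [ 0.426 -0.905 -0.001] z [-0.001  0.001 -1.   ] q [ 1.02  0.48  0.02  1.56 -0.01  1.11 -0.08]
shift [ 465.2 -676.8  -88.6]
scene0.png ((0.51345294713974, 0.21036219596862793), (0.17129038274288177, 0.17471691966056824), 164.2949676513672)
side0.png ((0.513424277305603, 0.2099008560180664), (0.17450132966041565, 0.17571018636226654), 113.40924835205078)
```

>>> play_rows(increments=[[25, -16, -25, 0, 0, 0, 255], [35, -24, -25, 0, 0, 0, 255], [35, -24, -25, 0, 0, 0, 255], [35, -24, -15, 0, 0, 0, 255], [35, -24, -5, 0, 0, 0, 255]])

```text
clock: 0.65
tcp_pos: [0.3857, -0.4388, 0.3245]
orientation: [-3.065, -0.662, 0.01]
contact_force: [0.0, 0.8, 0.6]
grip_width: 0.0124
```

>>> play_rows(increments=[[35, -24, 0, 0, 0, 0, 255], [35, -24, 0, 0, 0, 0, 255], [35, -24, 0, 0, 0, 0, 255], [35, -24, 0, 0, 0, 0, 255], [35, -24, 0, 0, 0, 0, 255]])

```text
clock: 1.15
tcp_pos: [0.4986, -0.2494, 0.326]
orientation: [-3.067, -0.662, 0.008]
contact_force: [0.6, -0.5, -0.2]
grip_width: -0.0002
```

>>> play_rows(increments=[[14, -40, 0, 0, 0, 0, 255], [14, -40, 0, 0, 0, 0, 255], [14, -40, 0, 0, 0, 0, 255], [14, -40, 0, 0, 0, 0, 255], [14, -40, 0, 0, 0, 0, 255]])

```text
clock: 1.65
tcp_pos: [0.4803, -0.029, 0.3252]
orientation: [-3.066, -0.665, 0.009]
contact_force: [0.5, -0.5, 0.2]
grip_width: -0.0004
```

>>> play_rows(increments=[[14, -40, 0, 0, 0, 0, 255], [14, -40, 0, 0, 0, 0, 255], [14, -40, 0, 0, 0, 0, 255], [14, -40, 0, 0, 0, 0, 255], [14, -40, 0, 0, 0, 0, 255]])

```text
clock: 2.15
tcp_pos: [0.458, 0.1899, 0.3258]
orientation: [-3.068, -0.664, 0.008]
contact_force: [1.2, -0.1, -0.5]
grip_width: -0.0001
```

```bash
python3 - <<'E'
from h import *
z=-GY*np.sin(1.05)+np.array([0,0,-np.cos(1.05)])
need(H-GX*.17+GY*.12+[0,0,.1],z,GX)
E
```

```text
t 2.15 p [0.458  0.1899 0.3258] F [ 1.2 -0.1 -0.5] w -0.0
axes x [ 0.911  0.413 -0.004] y [ 0.413 -0.911 -0.004] z [-0.006  0.002 -1.   ] q [-0.03  0.14 -0.54  1.82  0.07  1.21 -1.73]
shift [ 40.1  75.6 125.3]
turn [-1.049 -0.117  0.213]
shift after turn [ 55.8 -77.3 118.1]
```

>>> play_rows(increments=[[0, 0, 0, -0.131, -0.015, 0.027, 255], [0, 0, 0, -0.131, -0.015, 0.027, 255], [0, 0, 0, -0.131, -0.015, 0.027, 255], [0, 0, 0, -0.131, -0.015, 0.027, 255], [0, 0, 0, -0.131, -0.015, 0.027, 255]])

```text
clock: 2.65
tcp_pos: [0.4587, 0.194, 0.3292]
orientation: [2.444, 0.344, 0.096]
contact_force: [0.9, 0.1, -0.3]
grip_width: -0.0002
```

>>> play_rows(increments=[[0, 0, 0, -0.131, -0.015, 0.027, 255], [0, 0, 0, -0.131, -0.015, 0.027, 255], [0, 0, 0, -0.131, -0.015, 0.027, 255], [0, 0, 0, 0, 0, 0, 255]])

```text
clock: 3.05
tcp_pos: [0.4582, 0.1987, 0.3258]
orientation: [2.052, 0.189, 0.137]
contact_force: [-0.4, 0.1, -0.4]
grip_width: 0.0002
```

```bash
python3 - <<'E'
from h import *
z=-GY*np.sin(1.05)+np.array([0,0,-np.cos(1.05)])
need(H-GX*.17+GY*.08+[0,0,-.05],z,GX)
E
```

```text
t 3.05 p [0.4582 0.1987 0.3258] F [-0.4  0.1 -0.4] w 0.0
axes x [0.981 0.193 0.017] y [ 0.076 -0.462  0.884] z [ 0.178 -0.866 -0.468] q [-0.65  0.52 -0.45  1.73  0.8   1.91 -2.67]
shift [  49.3 -191.9  228.9]
turn [ 0.034 -0.008 -0.015]
shift after turn [  53.9 -183.3  234.9]
```

>>> play_rows(increments=[[6, -24, 28, 0, 0, 0, 255], [6, -24, 28, 0, 0, 0, 255], [6, -24, 28, 0, 0, 0, 255], [6, -24, 28, 0, 0, 0, 255], [6, -24, 28, 0, 0, 0, 255]])

```text
clock: 3.55
tcp_pos: [0.5056, 0.1399, 0.1577]
orientation: [2.066, 0.184, 0.142]
contact_force: [0.1, 0.6, 1.1]
grip_width: 0.0002
```

```bash
python3 - <<'E'
from h import *
z=-GY*np.sin(1.05)+np.array([0,0,-np.cos(1.05)])
need(H-GX*.17+GY*.08+[0,0,-.05],z,GX)
snap('side','s1.png');snap('scene','c1.png')
E
```

```text
t 3.55 p [0.5056 0.1399 0.1577] F [0.1 0.6 1.1] w 0.0
axes x [0.981 0.191 0.024] y [ 0.071 -0.475  0.877] z [ 0.179 -0.859 -0.479] q [-0.57  0.72 -0.39  1.83  0.91  1.65 -2.82]
shift [ 16.2 -73.   92. ]
turn [ 0.021 -0.01  -0.022]
shift after turn [ 18.7 -70.7  93.3]
```

View pics/s1.png

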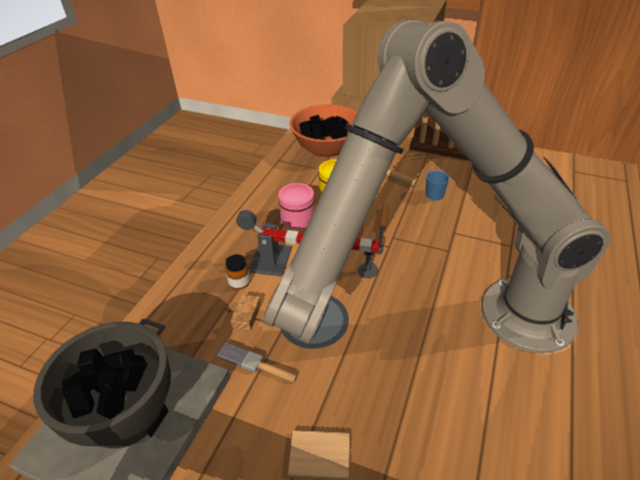

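View pics/c1.png

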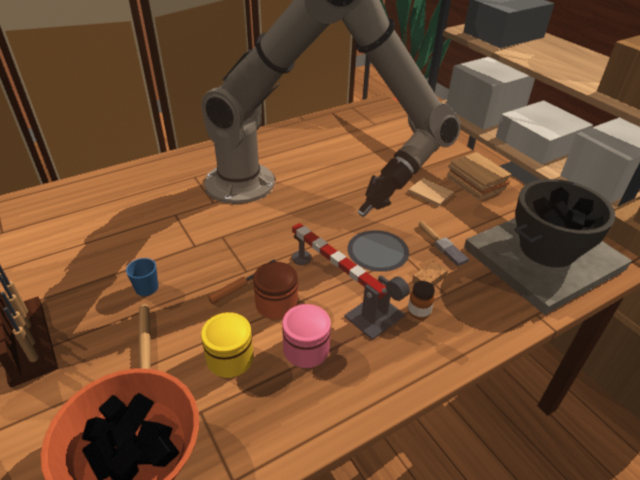

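```bash
cat >> h.py <<'E'
def robotclear(gs):
    W=np.concatenate([cloud(g).reshape(-1,3) for g in gs]);W=W[~np.isnan(W[:,0])]
    d=W-[.715,.053,0];xp=d@GX;yp=d@GY;z=W[:,2]
    for lo in np.arange(-.45,.1,.05):
        m=(np.abs(yp)<.06)&(xp>lo)&(xp<=lo+.05)&(z>.2)
        if m.any(): print('x\' %.2f'%lo,m.sum(),'zmin %.3f'%z[m].min(),'zmax %.3f'%z[m].max())
E
python3 - <<'E'
from h import *
robotclear([ld('s1.png'),ld('c1.png')])
E
python3 - <<'E'
from h import *
for n,pts in dict(s1=[(445,60),(385,140),(350,220),(310,310)],c1=[(345,10),(390,60),(440,122),(400,165)]).items():
    g=ld(n+'.png')
    for u,v in pts: print(n,u,v,world(g,u,v).round(3),g['depth'][v,u])
E
```

```text
s1 445 60 [0.28  0.209 0.708] 0.7002772
s1 385 140 [0.347 0.266 0.594] 0.75628793
s1 350 220 [0.377 0.341 0.479] 0.7895832
s1 310 310 [0.414 0.438 0.344] 0.82289416
c1 345 10 [0.36  0.156 0.633] 1.1632042
c1 390 60 [0.431 0.244 0.526] 1.2220267
c1 440 122 [0.484 0.394 0.35 ] 1.3630961
c1 400 165 [0.496 0.265 0.263] 1.3610073
```

>>> play_rows(increments=[[6, -24, 28, 0, 0, 0, 255], [6, -24, 28, 0, 0, 0, 255], [5, -22, 26, 0, 0, 0, 255], [0, -13, 8, 0, 0, 0, 255], [0, 0, 0, 0, 0, 0, 255]])

```text
clock: 4.15
tcp_pos: [0.5346, 0.1054, 0.0482]
orientation: [2.07, 0.174, 0.142]
contact_force: [-0.2, 1.1, -0.2]
grip_width: 0.0002
```

```bash
python3 - <<'E'
from h import *
z=-GY*np.sin(1.05)+np.array([0,0,-np.cos(1.05)])
need(H-GX*.17-GY*.025+[0,0,-.062],z,GX)
E
```

```text
t 4.15 p [0.5346 0.1054 0.0482] F [-0.2  1.1 -0.2] w 0.0
axes x [0.983 0.183 0.028] y [ 0.064 -0.479  0.875] z [ 0.174 -0.859 -0.483] q [-0.55  0.89 -0.31  1.82  1.    1.51 -2.91]
shift [ -2.2  44.8 102.4]
turn [ 0.017 -0.005 -0.029]
shift after turn [ -3.1  46.5 101.6]
```

>>> play_rows(increments=[[0, 0, 0, 0, 0, -0.149, 255], [0, 0, 0, 0, 0, -0.149, 255], [0, 0, 0, 0, 0, -0.149, 255], [0, 0, 0, 0, 0, -0.149, 255], [0, 0, 0, 0, 0, -0.149, 255]])

```text
clock: 4.65
tcp_pos: [0.5361, 0.1142, 0.0605]
orientation: [1.875, 0.935, -0.309]
contact_force: [0.4, -0.9, -0.3]
grip_width: -0.0001
```

>>> play_rows(increments=[[0, 0, 0, 0, 0, -0.149, 255], [0, 0, 0, 0, 0, -0.149, 255], [0, 0, 0, 0, 0, -0.149, 255], [0, 0, 0, 0, 0, -0.149, 255], [0, 0, 0, 0, 0, -0.149, 255]])

```text
clock: 5.15
tcp_pos: [0.5378, 0.1233, 0.0748]
orientation: [1.451, 1.621, -0.737]
contact_force: [0.9, -0.5, 0.1]
grip_width: -0.0001
```

```bash
python3 - <<'E'
from h import *
z=-GY*np.sin(1.08)+np.array([0,0,-np.cos(1.08)])
need(H-GX*.17-GY*.025+[0,0,-.062],z,[0,0,-1])
E
```

```text
t 5.15 p [0.5378 0.1233 0.0748] F [ 0.9 -0.5  0.1] w -0.0
axes x [-0.     0.502 -0.865] y [0.982 0.164 0.095] z [ 0.19  -0.849 -0.493] q [-0.42  0.89 -0.52  1.8   1.07  1.65 -1.43]
shift [-32.3  -9.5 129.4]
turn [ 0.021 -0.026 -0.097]
shift after turn [-28.   -9.7 130.4]
```

>>> play_rows(increments=[[16, -2, 9, 0, 0, -0.05, 255], [16, -2, 9, 0, 0, -0.04, 255], [-8, 0, 14, 0, 0, 0, 255], [0, 0, 0, 0, 0, 0, 255]])

```text
clock: 5.55
tcp_pos: [0.542, 0.1115, 0.0451]
orientation: [1.384, 1.699, -0.779]
contact_force: [0.2, -1.3, 0.3]
grip_width: 0.0002
```

```bash
python3 - <<'E'
from h import *
z=-GY*np.sin(1.08)+np.array([0,0,-np.cos(1.08)])
need(H-GX*.17-GY*.025+[0,0,-.062],z,[0,0,-1])
E
```

```text
t 5.55 p [0.542  0.1115 0.0451] F [ 0.2 -1.3  0.3] w 0.0
axes x [-0.088  0.489 -0.868] y [0.977 0.214 0.021] z [ 0.196 -0.846 -0.496] q [-0.41  0.94 -0.51  1.81  1.11  1.62 -1.37]
shift [-51.4 -14.1 103.7]
turn [ 0.029 -0.028 -0.008]
shift after turn [-48.3 -11.5 105.5]
```

>>> play_rows(increments=[[-8, -2, 20, 0, 0, 0, 255], [-9, -2, 20, 0, 0, 0, 255], [-11, -3, 20, 0, 0, 0, 255], [-11, -2, 20, 0, 0, 0, 255], [-10, -2, 18, 0, 0, 0, 255]])

```text
clock: 6.05
tcp_pos: [0.556, -0.0029, 0.0411]
orientation: [1.387, 1.696, -0.773]
contact_force: [-0.0, -0.5, 1.1]
grip_width: 0.0001
```

```bash
python3 - <<'E'
from h import *
z=-GY*np.sin(1.08)+np.array([0,0,-np.cos(1.08)])
need(H-GX*.17-GY*.025+[0,0,-.062],z,[0,0,-1])
snap('scene','c2.png')
g=ld('c2.png');c=g['color'][180:370,220:480]; cv2.imwrite('pics/c2z.png',cv2.resize(c,(780,570),interpolation=cv2.INTER_CUBIC))
E
```

```text
t 6.05 p [ 0.556  -0.0029  0.0411] F [-0.  -0.5  1.1] w 0.0
axes x [-0.084  0.491 -0.867] y [0.977 0.214 0.027] z [ 0.198 -0.845 -0.497] q [-0.27  0.89 -0.46  1.94  1.23  1.5  -1.37]
shift [ 2.2 -3.2  2.1]
turn [ 0.032 -0.03  -0.013]
shift after turn [ 2.3 -3.2  2.2]
```

View pics/c2z.png

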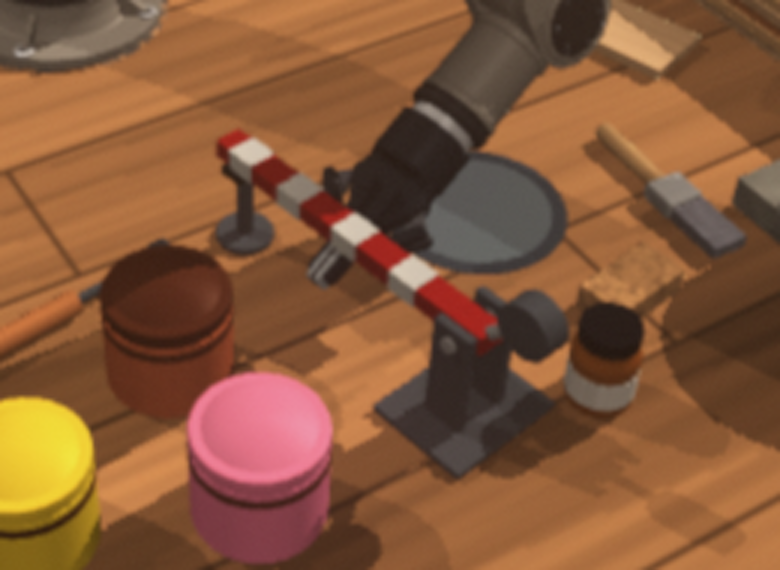

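>>> play_rows(increments=[[0, 0, -8, 0, 0, 0, 255], [-13, 0, -7.5, 0, 0, 0, 255], [-14, 2, -8, 0, 0, 0, 255], [-14, 2, -8, 0, 0, 0, 255], [0, 0, 0, 0, 0, 0, 255]])

```text
clock: 6.6
tcp_pos: [0.5569, -0.0001, 0.098]
orientation: [1.39, 1.692, -0.777]
contact_force: [0.2, 0.7, -1.2]
grip_width: -0.0002
```

```bash
python3 - <<'E'
from h import *
need()
snap('scene','c3.png')
g=ld('c3.png');c=g['color'][180:370,220:480]; cv2.imwrite('pics/c3z.png',cv2.resize(c,(780,570),interpolation=cv2.INTER_CUBIC))
E
```

```text
t 6.6 p [ 5.569e-01 -1.000e-04  9.800e-02] F [ 0.2  0.7 -1.2] w -0.0
axes x [-0.081  0.489 -0.868] y [0.978 0.209 0.027] z [ 0.195 -0.847 -0.495] q [-0.25  0.79 -0.48  1.95  1.18  1.53 -1.29]
```

View pics/c3z.png

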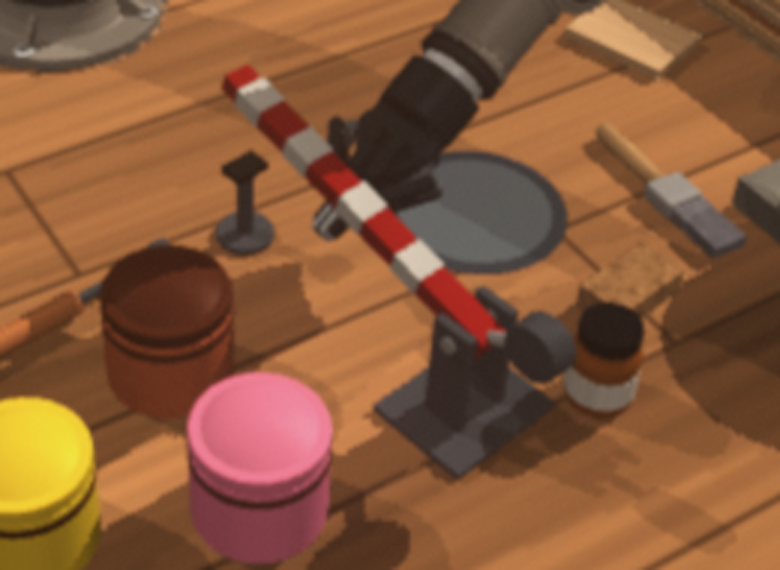

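>>> play_rows(increments=[[-14, 4, -8, 0, 0, 0, 255], [-14, 5, -8, 0, 0, 0, 255], [-14, 6, -8, 0, 0, 0, 255], [-13, 8, -7, 0, 0, 0, 255], [-12, 9, -7, 0, 0, 0, 255]])

```text
clock: 7.15
tcp_pos: [0.5845, 0.0071, 0.1745]
orientation: [1.385, 1.7, -0.782]
contact_force: [-0.9, 0.3, -1.5]
grip_width: 0.0001
```

```bash
python3 - <<'E'
from h import *
need()
snap('scene','c4.png')
g=ld('c4.png');c=g['color'][130:370,220:480]; cv2.imwrite('pics/c4z.png',cv2.resize(c,(650,600),interpolation=cv2.INTER_CUBIC))
E
```

```text
t 7.15 p [0.5845 0.0071 0.1745] F [-0.9  0.3 -1.5] w 0.0
axes x [-0.089  0.489 -0.868] y [0.977 0.212 0.019] z [ 0.194 -0.846 -0.497] q [-0.23  0.68 -0.49  1.87  1.15  1.59 -1.12]
```

View pics/c4z.png

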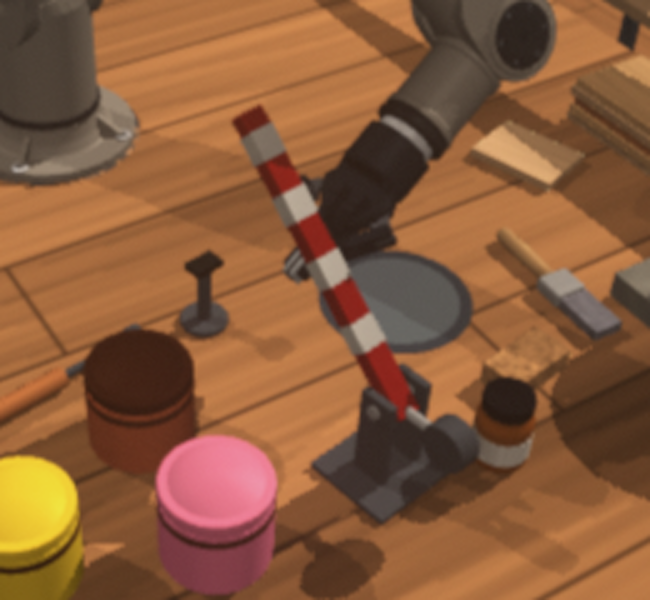

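>>> play_rows(increments=[[-11, 10, -6, 0, 0, 0, 255], [-10, 11, -6, 0, 0, 0, 255], [-9, 12, -5, 0, 0, 0, 255], [-8, 13, -5, 0, 0, 0, 255], [-6, 14, -4, 0, 0, 0, 255]])

```text
clock: 7.7
tcp_pos: [0.6431, 0.0215, 0.2287]
orientation: [1.383, 1.699, -0.781]
contact_force: [-0.5, 0.0, 0.4]
grip_width: -0.0001
```

```bash
python3 - <<'E'
from h import *
need()
snap('scene','c5.png')
g=ld('c5.png');c=g['color'][130:370,220:480]; cv2.imwrite('pics/c5z.png',cv2.resize(c,(650,600),interpolation=cv2.INTER_CUBIC))
E
```

```text
t 7.7 p [0.6431 0.0215 0.2287] F [-0.5  0.   0.4] w -0.0
axes x [-0.09   0.488 -0.868] y [0.977 0.214 0.019] z [ 0.195 -0.846 -0.495] q [-0.23  0.67 -0.48  1.71  1.15  1.65 -0.95]
```

View pics/c5z.png

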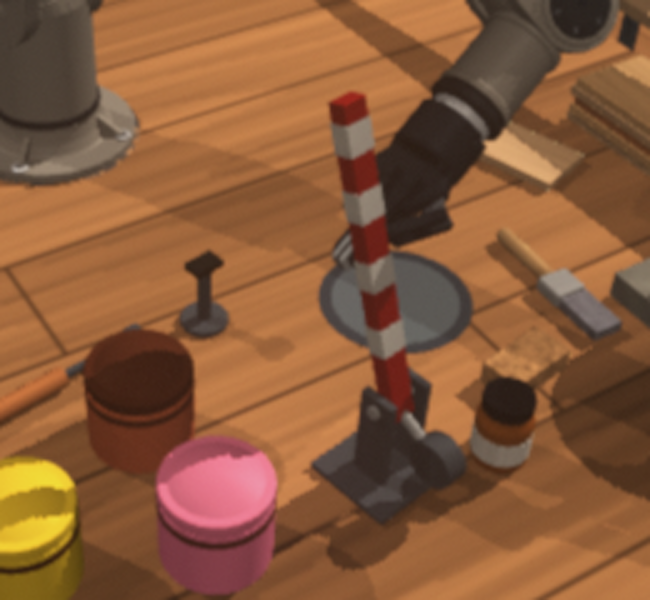

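>>> play_rows(increments=[[-2, 6, 0, 0, 0, 0, 255], [0, 0, 0, 0, 0, 0, 255], [0, 0, 0, 0, 0, 0, 255]])

```text
clock: 8.05
tcp_pos: [0.6505, 0.0221, 0.2301]
orientation: [1.384, 1.698, -0.78]
contact_force: [0.5, 0.6, -0.1]
grip_width: -0.0001
```

```bash
python3 - <<'E'
from h import *
need()
snap('scene','c6.png')
g=ld('c6.png');c=g['color'][130:370,220:480]; cv2.imwrite('pics/c6z.png',cv2.resize(c,(650,600),interpolation=cv2.INTER_CUBIC))
E
```

```text
t 8.05 p [0.6505 0.0221 0.2301] F [ 0.5  0.6 -0.1] w -0.0
axes x [-0.088  0.488 -0.868] y [0.977 0.214 0.021] z [ 0.196 -0.846 -0.495] q [-0.23  0.68 -0.48  1.69  1.16  1.65 -0.94]
```

View pics/c6z.png

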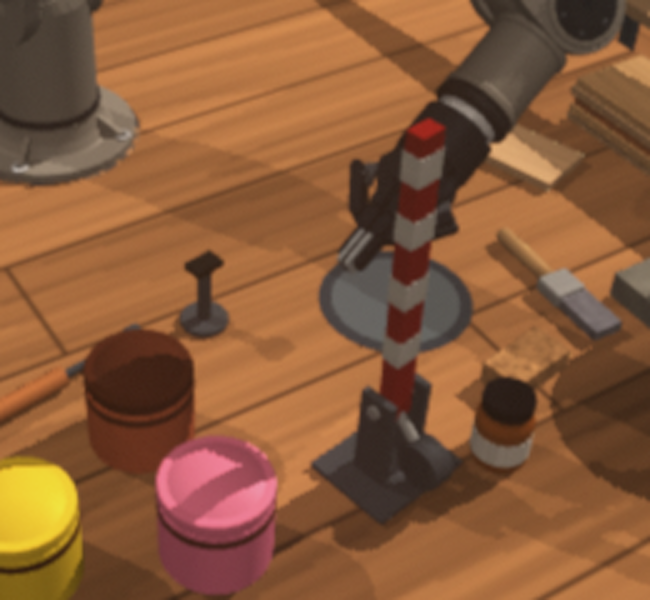

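The barrier now stands upright on its own, with the finger clear of it. I'll withdraw and set the tool vertical.

>>> play_rows(increments=[[0, -15, 0, 0, 0, 0, 255], [-5, -25, -10, 0, 0, 0, 200], [-10, -30, -25, 0, 0, 0, 150], [-15, -35, -25, 0, 0, 0, 100], [-10, -35, -25, 0, 0, 0, 70]])

```text
clock: 8.6
tcp_pos: [0.4955, 0.0407, 0.3013]
orientation: [1.385, 1.696, -0.794]
contact_force: [0.5, 1.0, 0.5]
grip_width: 0.0581
```

>>> play_rows(increments=[[0, 0, 0, 0, 0.13, 0, 70], [0, 0, 0, 0, 0.13, 0, 70], [0, 0, 0, 0, 0.13, 0, 70], [0, 0, 0, 0, 0.13, 0, 70], [0, 0, 0, 0, 0.13, 0, 70]])

```text
clock: 9.1
tcp_pos: [0.4886, 0.0495, 0.3013]
orientation: [1.749, 2.203, -0.329]
contact_force: [-1.3, -0.4, -0.4]
grip_width: 0.0622
```

>>> play_rows(increments=[[0, 0, 0, 0, 0.13, 0, 70], [0, 0, 0, 0, 0.13, 0, 70], [0, 0, 0, 0, 0.13, 0, 70], [0, 0, 0, 0, 0, 0, 70]])

```text
clock: 9.5
tcp_pos: [0.4878, 0.046, 0.3031]
orientation: [-1.958, -2.454, -0.038]
contact_force: [0.3, -1.1, -0.4]
grip_width: 0.0619
```

```bash
python3 - <<'E'
from h import *
need([.556,-.235,.26],[0,0,-1],[-.03,1,0])
snap('scene','c7.png')
E
```

```text
t 9.5 p [0.4878 0.046  0.3031] F [ 0.3 -1.1 -0.4] w 0.062
axes x [-0.222  0.975  0.017] y [0.975 0.222 0.018] z [ 0.013  0.02  -1.   ] q [ 0.36  0.14 -0.62  1.87  0.07  1.14 -0.06]
shift [-289.8    3.3   38.3]
turn [ 0.016 -0.019  0.194]
shift after turn [-282.9   59.7   43.1]
```

View pics/c7.png

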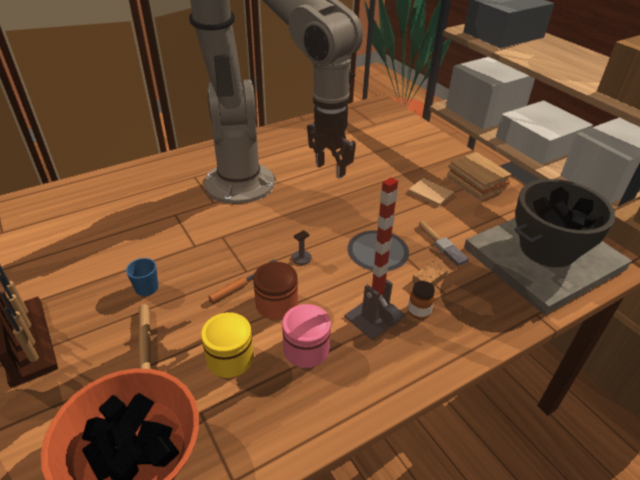

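The picture shows the gate upright at (388,230), with the gripper vertical and clear of it. Next I'll turn slightly and move behind the pot.

>>> play_rows(increments=[[0, 0, 0, 0, 0, 0.1, 70], [0, 0, 0, 0.016, -0.019, 0.094, 70], [-30, 6, 0, 0, 0, 0, 70], [-40, 8, 0, 0, 0, 0, 70], [-40, 8, 0, 0, 0, 0, 70]])

```text
clock: 10.05
tcp_pos: [0.5091, -0.05, 0.3024]
orientation: [2.161, 2.271, -0.023]
contact_force: [0.4, 0.5, 0.5]
grip_width: 0.062
```

>>> play_rows(increments=[[-40, 8, 0, 0, 0, 0, 70], [-40, 8, 0, 0, 0, 0, 70], [-40, 8, 10, 0, 0, 0, 70], [-30, 6, 10, 0, 0, 0, 70], [0, 0, 0, 0, 0, 0, 70]])

```text
clock: 10.55
tcp_pos: [0.5476, -0.1992, 0.2819]
orientation: [2.146, 2.279, -0.047]
contact_force: [-0.3, 0.2, -0.9]
grip_width: 0.0618
```

```bash
python3 - <<'E'
from h import *
need([.553,-.234,.05],[0,0,-1],[-.03,1,0])
E
```

```text
t 10.55 p [ 0.5476 -0.1992  0.2819] F [-0.3  0.2 -0.9] w 0.062
axes x [-0.06   0.998 -0.028] y [ 0.998  0.06  -0.015] z [-0.013 -0.029 -0.999] q [ 0.57  0.32 -0.43  1.7   0.18  1.17  0.14]
shift [-28.5   6.7 232.7]
turn [-0.014  0.029  0.03 ]
shift after turn [-35.    4.3 231.9]
```

>>> play_rows(increments=[[-18, 2, 10, -0.014, 0.029, 0.02, 70], [-18, 2, 30, 0, 0, 0, 70], [0, 0, 40, 0, 0, 0, 70], [0, 0, 30, 0, 0, 0, 70], [0, 0, 0, 0, 0, 0, 70]])

```text
clock: 11.05
tcp_pos: [0.5559, -0.2233, 0.1688]
orientation: [-2.159, -2.282, 0.008]
contact_force: [-1.2, 0.4, -0.6]
grip_width: 0.0618
```

```bash
python3 - <<'E'
from h import *
need([.553,-.234,.05],[0,0,-1],[-.03,1,0])
snap('scene','c8.png');snap('side','s8.png');
a=ld('c8.png')['color'][180:370,190:450];b=ld('s8.png')['color'][100:340,240:480]
cv2.imwrite('pics/c8z.png',np.hstack([cv2.resize(a,(410,300)),cv2.resize(b,(300,300))]))
E
```

```text
t 11.05 p [ 0.5559 -0.2233  0.1688] F [-1.2  0.4 -0.6] w 0.062
axes x [-0.055  0.998 -0.003] y [ 0.998  0.055 -0.004] z [-0.004 -0.003 -1.   ] q [ 0.59  0.45 -0.41  1.78  0.22  0.96  0.15]
shift [-10.1  -3.1 118.8]
turn [-0.004  0.003  0.025]
shift after turn [-10.6  -3.3 118.8]
```

View pics/c8z.png

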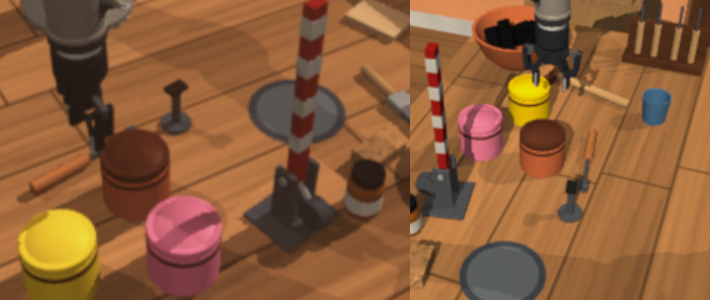

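>>> play_rows(increments=[[-14, -3, 10, 0, 0, 0.02, 70], [0, 0, 40, 0, 0, 0, 70], [0, 0, 40, 0, 0, 0, 70], [0, 0, 28, 0, 0, 0, 70], [0, 0, 0, 0, 0, 0, 70]])

```text
clock: 11.65
tcp_pos: [0.5652, -0.2435, 0.0613]
orientation: [2.168, 2.239, 0.005]
contact_force: [-0.2, -0.7, -0.6]
grip_width: 0.0617
```

```bash
python3 - <<'E'
from h import *
need([.553,-.234,.05],[0,0,-1],[-.03,1,0])
E
```

```text
t 11.65 p [ 0.5652 -0.2435  0.0613] F [-0.2 -0.7 -0.6] w 0.062
axes x [-0.032  0.999 -0.016] y [0.999 0.033 0.02 ] z [ 0.02  -0.015 -1.   ] q [ 0.56  0.6  -0.35  1.83  0.3   0.74  0.08]
shift [ 10.1 -12.1  10.9]
turn [0.02  0.016 0.003]
shift after turn [  9.9 -11.9  11.3]
```

>>> play_rows(increments=[[2, -11, 10, 0.02, 0.016, 0, 70], [12, 0, 0, 0, 0, 0, 70], [10, 0, 0, 0, 0, 0, 70], [10, 0, 0, 0, 0, 0, 70], [10, 0, 0, 0, 0, 0, 70]])

```text
clock: 12.15
tcp_pos: [0.5558, -0.2008, 0.0571]
orientation: [2.184, 2.247, 0.003]
contact_force: [-1.7, -4.2, 0.5]
grip_width: 0.0621
```

```bash
cat >> h.py <<'E'
def pot(y0,y1,g,x0=.44,x1=.66):
    W=cloud(g).reshape(-1,3);C=g['color'].reshape(-1,3)
    hsv=cv2.cvtColor(C[None],cv2.COLOR_BGR2HSV)[0].astype(int)
    m=(W[:,0]>x0)&(W[:,0]<x1)&(W[:,1]>y0)&(W[:,1]<y1)&(W[:,2]>.1)&(W[:,2]<.122)&(hsv[:,1]>120)&(hsv[:,2]>25)&((hsv[:,0]<14)|(hsv[:,0]>172))
    p=W[m]
    if len(p)<20: print('pot? ',len(p)); return
    c,rad=cv2.minEnclosingCircle(p[:,:2].astype(np.float32))
    print('pot lid n',len(p),'circ',np.round(c,4),round(rad,4),'mean',p.mean(0).round(4),'ztop',p[:,2].max().round(4))
E
python3 - <<'E'
from h import *
need([.553,-.18,.05],[0,0,-1],[-.03,1,0])
g=snap('scene','c9.png');pot(-.2,0,g)
a=g['color'][180:370,190:450];cv2.imwrite('pics/c9z.png',cv2.resize(a,(780,570)))
E
```

```text
t 12.15 p [ 0.5558 -0.2008  0.0571] F [-1.7 -4.2  0.5] w 0.062
axes x [-0.029  1.    -0.004] y [1.    0.029 0.007] z [ 0.007 -0.004 -1.   ] q [ 0.51  0.58 -0.36  1.88  0.29  0.73  0.02]
shift [20.9 -2.3  7. ]
turn [ 0.007  0.004 -0.001]
shift after turn [20.9 -2.2  7.1]
pot lid n 653 circ [ 0.5691 -0.1502] 0.0711 mean [ 0.5644 -0.134   0.1068] ztop 0.1202
```

View pics/c9z.png

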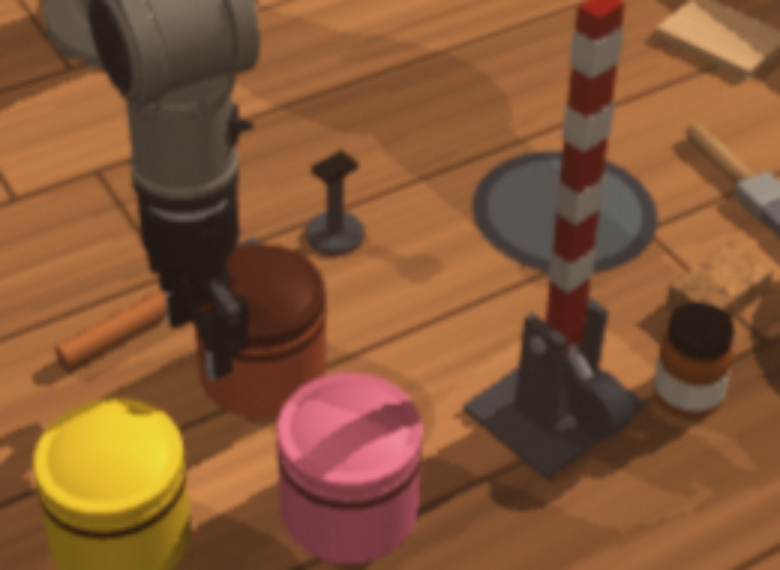

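>>> play_rows(increments=[[12, 0, 2, 0.007, 0.004, 0, 70], [12, 0, 2, 0, 0, 0, 70], [12, 0, 1, 0, 0, 0, 70], [12, 0, 0, 0, 0, 0, 70], [12, 0, 0, 0, 0, 0, 70]])

```text
clock: 12.7
tcp_pos: [0.5567, -0.1537, 0.0576]
orientation: [2.186, 2.229, -0.016]
contact_force: [-0.7, -5.8, 1.4]
grip_width: 0.0621
```

```bash
python3 - <<'E'
from h import *
need([.553,-.06,.05],[0,0,-1],[-.03,1,0])
g=snap('scene','c10.png');pot(-.2,0,g)
h=snap('side','s10.png');pot(-.2,0,h)
a=g['color'][180:370,190:450];b=h['color'][100:340,240:480]
cv2.imwrite('pics/c10z.png',np.hstack([cv2.resize(a,(430,314)),cv2.resize(b,(314,314))]))
E
```

```text
t 12.7 p [ 0.5567 -0.1537  0.0576] F [-0.7 -5.8  1.4] w 0.062
axes x [-0.02   1.    -0.021] y [1.    0.02  0.007] z [ 0.007 -0.021 -1.   ] q [ 0.42  0.56 -0.34  1.92  0.31  0.71 -0.1 ]
shift [93.9 -1.9  5.6]
turn [ 0.007  0.021 -0.01 ]
shift after turn [93.8 -0.9  7.6]
pot lid n 637 circ [ 0.5567 -0.1187] 0.0771 mean [ 0.5687 -0.0901  0.1072] ztop 0.122
pot lid n 452 circ [ 0.5488 -0.1071] 0.073 mean [ 0.5548 -0.0845  0.1053] ztop 0.1206
```

View pics/c10z.png

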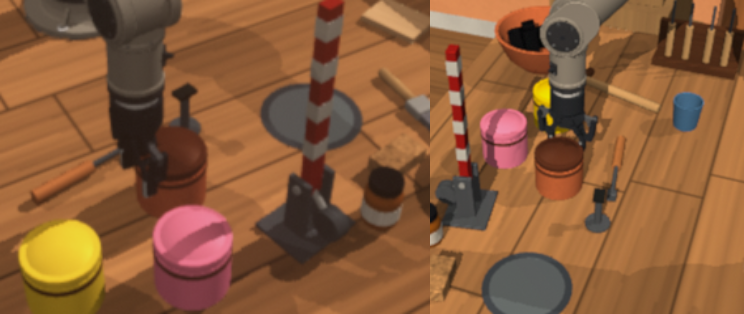

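>>> play_rows(increments=[[12, 0, 2, 0.005, 0.02, 0, 70], [13, 0, 2, 0, 0, 0, 70], [13, 0, 2, 0, 0, 0, 70], [13, 0, 1, 0, 0, 0, 70], [13, 0, 1, 0, 0.01, 0, 70]])

```text
clock: 13.3
tcp_pos: [0.5606, -0.1091, 0.0557]
orientation: [2.203, 2.215, -0.002]
contact_force: [-0.6, -8.4, 5.8]
grip_width: 0.0619
```

>>> play_rows(increments=[[13, 0, 1, 0, 0, 0, 70], [13, 0, 1, 0, 0.01, 0, 70], [13, 0, 1, 0, 0, 0, 70]])

```text
clock: 13.6
tcp_pos: [0.5625, -0.0819, 0.0555]
orientation: [2.211, 2.201, -0.001]
contact_force: [-2.2, -10.4, 8.1]
grip_width: 0.0618
```

```bash
python3 - <<'E'
from h import *
need([.516,.153,.052],[0,0,-1],[-.2,1,0])
g=snap('scene','c11.png');pot(-.1,.1,g)
h=snap('side','s11.png');pot(-.1,.1,h)
a=g['color'][180:370,190:450];b=h['color'][120:360,240:480]
cv2.imwrite('pics/c11z.png',np.hstack([cv2.resize(a,(430,314)),cv2.resize(b,(314,314))]))
E
```

```text
t 13.6 p [ 0.5625 -0.0819  0.0555] F [ -2.2 -10.4   8.1] w 0.062
axes x [ 0.005  1.    -0.016] y [ 1.    -0.005  0.015] z [ 0.015 -0.016 -1.   ] q [ 0.29  0.55 -0.35  1.94  0.31  0.69 -0.25]
shift [234.7 -47.7  -1. ]
turn [ 0.013  0.017 -0.202]
shift after turn [239.5   0.4   3.5]
pot lid n 580 circ [ 0.5627 -0.0457] 0.0758 mean [ 0.5753 -0.0186  0.1069] ztop 0.1215
pot lid n 477 circ [ 0.5507 -0.0328] 0.0725 mean [ 0.5618 -0.013   0.1052] ztop 0.1179
```

View pics/c11z.png

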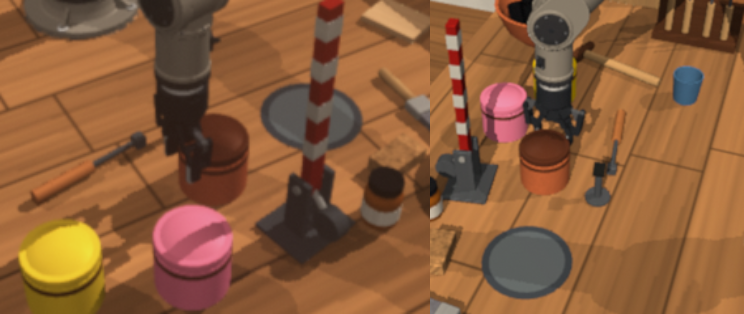

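Upward force has grown to 8 N, so the hand is probably rubbing the lid. I'll raise it a little and keep pushing while turning toward the mat.

>>> play_rows(increments=[[0, 0, -8, 0, 0, 0, 70], [10, 0, 0, 0.005, 0.01, -0.03, 70], [14, 0, 0, 0, 0, -0.03, 70], [14, 0, 0, 0, 0, -0.03, 70], [14, 0, 0, 0, 0, -0.03, 70]])

```text
clock: 14.2
tcp_pos: [0.5641, -0.0351, 0.0666]
orientation: [2.08, 2.328, 0.005]
contact_force: [1.7, -5.5, 0.6]
grip_width: 0.0621
```

```bash
python3 - <<'E'
from h import *
need([.516,.153,.058],[0,0,-1],[-.2,1,0])
g=snap('scene','c12.png');pot(-.07,.13,g)
h=snap('side','s12.png');pot(-.07,.13,h)
a=g['color'][180:370,190:450];b=h['color'][120:360,240:480]
cv2.imwrite('pics/c12z.png',np.hstack([cv2.resize(a,(430,314)),cv2.resize(b,(314,314))]))
E
```

```text
t 14.2 p [ 0.5641 -0.0351  0.0666] F [ 1.7 -5.5  0.6] w 0.062
axes x [-0.112  0.994 -0.012] y [0.994 0.112 0.015] z [ 0.017 -0.011 -1.   ] q [ 0.25  0.53 -0.39  1.94  0.32  0.71 -0.22]
shift [192.4 -26.8   5.8]
turn [ 0.015  0.013 -0.085]
shift after turn [193.9 -10.3   8.6]
pot lid n 448 circ [0.5584 0.0037] 0.0724 mean [0.5719 0.0302 0.1059] ztop 0.1218
pot lid n 554 circ [0.5633 0.0152] 0.067 mean [0.5575 0.0332 0.1054] ztop 0.1215
```

View pics/c12z.png

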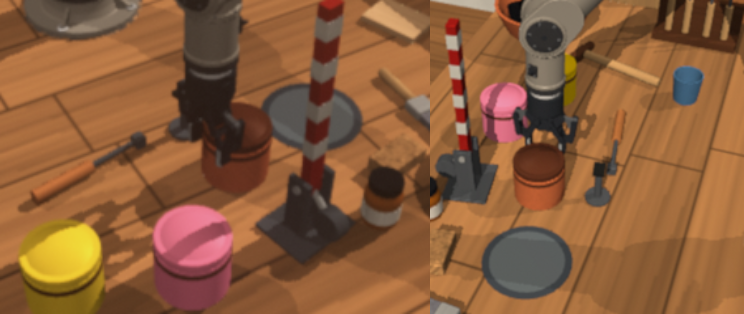

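>>> play_rows(increments=[[14, 0, 2, 0.01, 0.01, -0.03, 70], [14, 0, 1, 0, 0, -0.03, 70], [14, 0, 0, 0, 0, -0.03, 70], [14, 0, 0, 0, 0, -0.02, 70], [14, 0, 0, 0, 0, -0.02, 70]])

```text
clock: 14.8
tcp_pos: [0.5587, 0.0232, 0.0672]
orientation: [1.936, 2.45, -0.0]
contact_force: [2.4, -5.6, 1.7]
grip_width: 0.062
```

>>> play_rows(increments=[[14, 0, 0, 0, 0, 0, 70], [14, 0, 0, 0, 0, 0, 70], [14, 0, 0, 0, 0, 0, 70]])

```text
clock: 15.1
tcp_pos: [0.5501, 0.0582, 0.0674]
orientation: [1.942, 2.44, -0.008]
contact_force: [1.5, -5.6, 1.8]
grip_width: 0.0619
```

```bash
python3 - <<'E'
from h import *
need([.525,.153,.06],[0,0,-1],[-.2,1,0])
g=snap('scene','c13.png');pot(.0,.2,g)
h=snap('side','s13.png');pot(.0,.2,h)
a=g['color'][180:370,190:450];b=h['color'][120:360,240:480]
cv2.imwrite('pics/c13z.png',np.hstack([cv2.resize(a,(430,314)),cv2.resize(b,(314,314))]))
E
```

```text
t 15.1 p [0.5501 0.0582 0.0674] F [ 1.5 -5.6  1.8] w 0.062
axes x [-0.224  0.974 -0.021] y [0.974 0.225 0.01 ] z [ 0.015 -0.018 -1.   ] q [ 0.1   0.52 -0.42  1.97  0.35  0.71 -0.31]
shift [98.1 -3.3  5.3]
turn [0.011 0.021 0.029]
shift after turn [97.9 -6.1  7.4]
pot lid n 269 circ [0.5445 0.095 ] 0.0739 mean [0.5471 0.1126 0.1052] ztop 0.1216
pot lid n 655 circ [0.5396 0.1069] 0.0667 mean [0.5356 0.1249 0.1053] ztop 0.121
```

View pics/c13z.png

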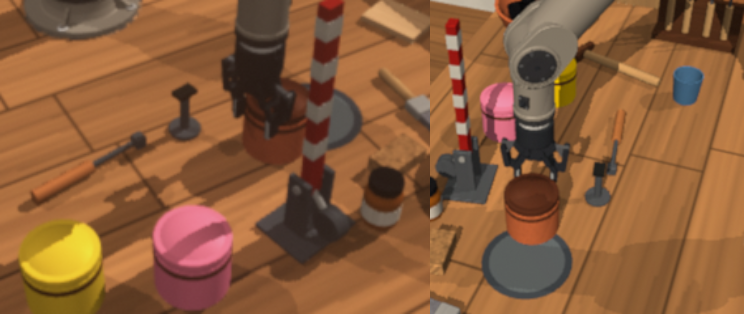

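>>> play_rows(increments=[[14, 0, 1, 0.01, 0.015, 0, 70], [14, 0, 0, 0, 0, 0, 70], [14, 0, 0, 0, 0, 0, 70], [14, 0, 0, 0, 0, 0, 70], [12, 0, 0, 0, 0, 0, 70]])

```text
clock: 15.7
tcp_pos: [0.5381, 0.1128, 0.0669]
orientation: [1.965, 2.437, -0.019]
contact_force: [1.1, -7.3, 2.5]
grip_width: 0.062
```

>>> play_rows(increments=[[12, 0, 0, 0, 0, 0, 70], [10, 0, 0, 0, 0, 0, 70]])

```text
clock: 15.9
tcp_pos: [0.5345, 0.1292, 0.0669]
orientation: [1.97, 2.429, -0.026]
contact_force: [1.4, -6.6, 2.9]
grip_width: 0.0619
```

```bash
python3 - <<'E'
from h import *
need([.525,.153,.06],[0,0,-1],[-.2,1,0])
g=snap('scene','c14.png');pot(.1,.3,g)
h=snap('side','s14.png');pot(.1,.3,h)
a=g['color'][180:370,190:450];b=h['color'][220:360,230:400]
cv2.imwrite('pics/c14z.png',np.hstack([cv2.resize(a,(420,314)),cv2.resize(b,(380,314))]))
E
```

```text
t 15.9 p [0.5345 0.1292 0.0669] F [ 1.4 -6.6  2.9] w 0.062
axes x [-0.206  0.978 -0.021] y [ 0.978  0.206 -0.004] z [ 0.001 -0.022 -1.   ] q [-0.03  0.53 -0.42  1.96  0.35  0.73 -0.46]
shift [25.4 -4.4  6.4]
turn [-0.004  0.021  0.011]
shift after turn [25.2 -4.7  6.9]
pot lid n 122 circ [0.523  0.1697] 0.0704 mean [0.5288 0.1613 0.1047] ztop 0.1218
pot lid n 740 circ [0.5256 0.1778] 0.0667 mean [0.5225 0.1939 0.1055] ztop 0.1217
```

View pics/c14z.png

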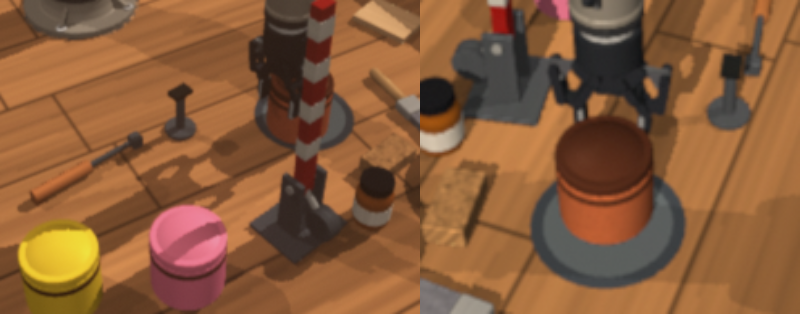

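>>> play_rows(increments=[[11, 0, 0, 0, 0, -0.02, 70], [11, 0, 0, 0, 0, 0, 70], [7, 0, 0, 0, 0, 0, 70]])

```text
clock: 16.3
tcp_pos: [0.5306, 0.1505, 0.0669]
orientation: [1.951, 2.439, -0.033]
contact_force: [1.2, -7.8, 5.1]
grip_width: 0.0619
```

>>> play_rows(increments=[[-8, 0, 0, 0, 0, 0, 70], [-25, 0, 0, 0, 0, 0, 70], [-35, 0, 0, 0, 0, 0, 70], [-20, 0, -20, 0, 0, 0, 70], [0, 0, -40, 0, 0, 0, 70]])

```text
clock: 16.8
tcp_pos: [0.5462, 0.0631, 0.1249]
orientation: [1.954, 2.453, -0.04]
contact_force: [0.3, -0.4, 0.0]
grip_width: 0.0621
```

```bash
python3 - <<'E'
from h import *
need()
g=snap('scene','c15.png');pot(.1,.3,g)
h=snap('side','s15.png');pot(.1,.3,h)
from scipy.optimize import least_squares
W=cloud(h).reshape(-1,3);m=(W[:,0]>.44)&(W[:,0]<.6)&(W[:,1]>.13)&(W[:,1]<.29)&(W[:,2]>.02)&(W[:,2]<.08);p=W[m]
f=lambda a:np.hypot(p[:,0]-a[0],p[:,1]-a[1])-.055
print('side fit',least_squares(f,[.513,.21],loss='soft_l1',f_scale=.002).x)
a=g['color'][180:370,190:450];b=h['color'][220:360,230:400]
cv2.imwrite('pics/c15z.png',np.hstack([cv2.resize(a,(420,314)),cv2.resize(b,(380,314))]))
E
```

```text
t 16.8 p [0.5462 0.0631 0.1249] F [ 0.3 -0.4  0. ] w 0.062
axes x [-0.224  0.974 -0.02 ] y [ 0.975  0.223 -0.017] z [-0.012 -0.023 -1.   ] q [ 0.12  0.45 -0.46  1.92  0.28  0.86 -0.26]
pot lid n 222 circ [0.5248 0.209 ] 0.056 mean [0.5313 0.2066 0.1044] ztop 0.1127
pot lid n 739 circ [0.5187 0.2131] 0.0537 mean [0.5172 0.2152 0.1054] ztop 0.1129
side fit [0.51975271 0.2101764 ]
```

View pics/c15z.png

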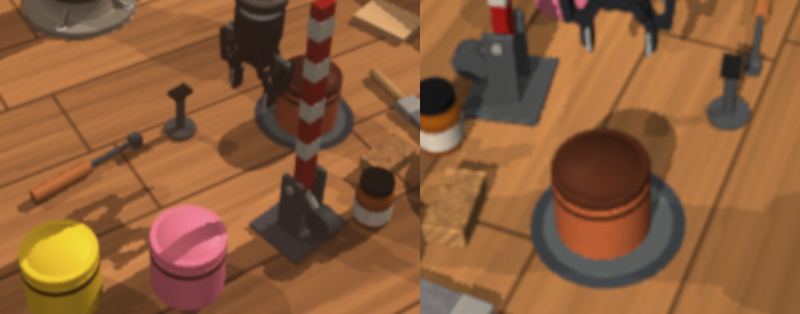

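The pot stands about 7 mm from the mat's centre and the tool is free. I'll raise the tool, check the rest of the scene, then hand in.

>>> play_rows(increments=[[0, 0, -40, 0, 0, 0, 70], [0, -10, -45, 0, 0, 0, 70], [0, -20, -40, 0, 0, 0, 70], [0, 0, 0, 0, 0, 0, 70]])

```text
clock: 17.3
tcp_pos: [0.5199, 0.0625, 0.259]
orientation: [1.948, 2.455, -0.02]
contact_force: [-0.1, -0.8, -0.1]
grip_width: 0.062
```

```bash
python3 - <<'E'
from h import *
need()
g=snap('scene','c16.png');h=snap('side','s16.png')
for n,a in (('scene0.png',g),('side0.png',h)):
    o=ld(n)
    d=(cv2.absdiff(o['color'],a['color']).max(2)>40).astype(np.uint8)
cv2.imwrite('pics/f16.png',np.hstack([cv2.resize(g['color'],(400,300)),cv2.resize(h['color'],(400,300))]))
topdown([g,h],.25,1.0,-.75,.25,.00128,'td1.png')
def cen(G,lo,hi):
    W=np.concatenate([cloud(q).reshape(-1,3) for q in G]);m=((W>lo)&(W<hi)).all(1);return W[m].mean(0).round(4) if m.any() else None
G0=[ld('side0.png')];G1=[h]
for n,lo,hi in [('cork',(.63,.2,.012),(.73,.32,.06)),('jar',(.71,.12,.02),(.81,.21,.1)),('pink',(.64,-.23,.07),(.8,-.08,.13)),('yellow',(.58,-.4,.07),(.73,-.24,.13)),('cup',(.28,-.48,.02),(.4,-.36,.1)),('iron',(.4,-.31,.008),(.48,-.2,.04)),('brush',(.5,.32,.006),(.75,.5,.05)),('mallet',(.38,-.55,.01),(.65,-.4,.06))]:
    print(n,cen(G0,lo,hi),cen(G1,lo,hi))
E
```

```text
t 17.3 p [0.5199 0.0625 0.259 ] F [-0.1 -0.8 -0.1] w 0.062
axes x [-0.227  0.974 -0.014] y [ 0.974  0.227 -0.005] z [-0.002 -0.015 -1.   ] q [ 0.19  0.25 -0.52  1.85  0.15  1.09 -0.15]
cork [0.6794 0.2666 0.0269] [0.6793 0.2665 0.0267]
jar [0.7495 0.175  0.0624] [0.7493 0.175  0.0623]
pink [ 0.7088 -0.1303  0.0962] [ 0.7123 -0.1239  0.096 ]
yellow [ 0.6437 -0.2961  0.0953] [ 0.6084 -0.3215  0.0919]
cup [ 0.3303 -0.4112  0.0516] [ 0.3301 -0.4111  0.0517]
iron [ 0.4565 -0.2426  0.0184] [ 0.4567 -0.2421  0.018 ]
brush [0.6516 0.4354 0.026 ] [0.6519 0.4356 0.0259]
mallet [ 0.5366 -0.474   0.0189] [ 0.5373 -0.4747  0.0187]
```

View pics/f16.png

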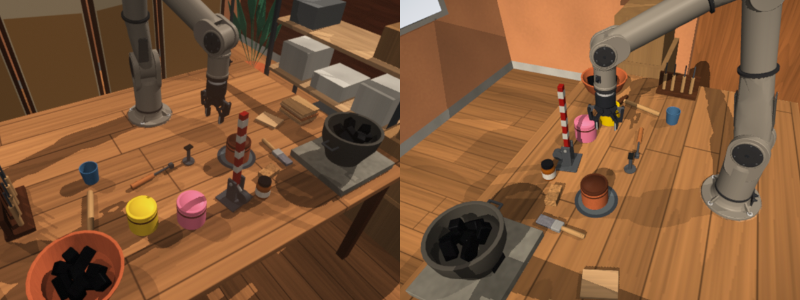

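View pics/td1.png

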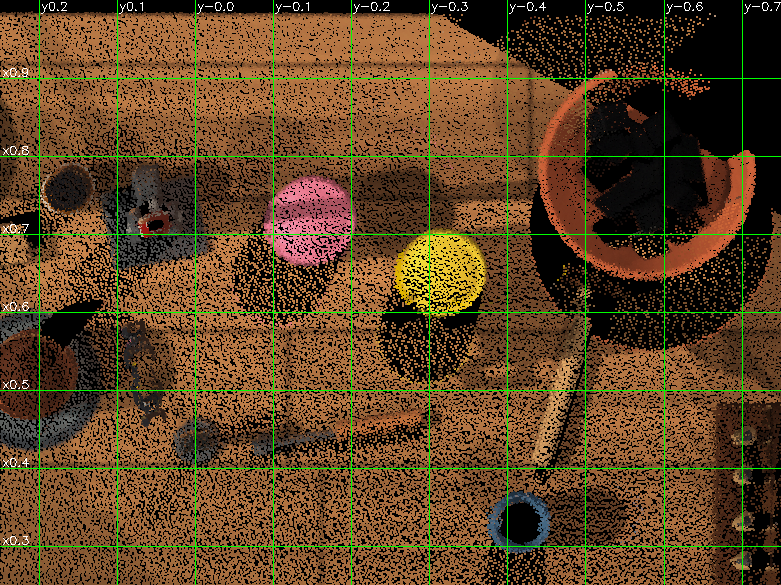

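The pot is on the mat, the gate is upright, and the other things are in place. The change in the yellow pot's average comes from the robot hiding part of it; the top view shows it unmoved. Handing in.

```bash
python3 - <<'E'
from h import *
print(r.hand_in())
E
```

```text
the job is handed in; nothing more can be done
None
```

I pushed the barrier up from below with the closed fingers until its counterweight carried it upright. I then pushed the clay pot through the open gate onto the slate mat with the part-open fingers, and handed in at about 17.4 s of the 66 s allowed.

- **Barrier:** it stood upright by itself in the last pictures, with the tool clear of it.
- **Pot:** it stands upright at about (0.520, 0.211), and the mat's centre is at about (0.513, 0.210). That is roughly 7 mm off centre, with 35 mm allowed. The two cameras' estimates of the pot's position differ by about 6 mm, mostly because the barrier hides part of it from one of them.
- **Other things:** side-camera positions before and after agree within about 1 mm for the cork block, jar, cup, iron, brush and mallet. I checked the tile only by eye. The pink and yellow pots gave shifted averages because the robot hid parts of them, but the top view shows them unmoved.
- **Force:** during the push, the hand probably rubbed the pot's lid, with about 8 N upward. I raised it, and the upward force stayed at or below about 5 N afterwards. The largest force I read was about 13 N.

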